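Close the balance's draft shield and tare it

ROBOT

A 7-joint arm with a two-finger parallel gripper is mounted at the origin on the work surface. World frame = base frame: x ahead of the robot, y to its left, z up, the work surface at z = 0. Lengths are in m, angles in rad, forces in N, time in s.
With the tool pointing down it reaches from about 0.425 to 0.875 m from the base axis. Payload 8.4 kg.
Tool frame: the origin (TCP) lies at the very end of the fingers, on their centre line; the grasp point (between the pads) lies 19 mm behind it; z points along the fingers, y is the line along which they close (so a half turn about z gives the same grasp; the last joint's range is limited). The gripper opens to 85 mm and grips with 20 to 120 N. Pads are 22 mm wide; open, the fingers measure 114 mm over their backs; the gripper's body (76 mm by 85 mm) begins 54 mm behind the grasp point. The pads swing forward as they close: fully open they stand 13 mm farther back than shut.
Start: joints at [1.068, 0.333, 0.04, 1.465, -0.013, 1.343, -0.059], TCP at [0.255, -0.598, 0.231] pointing down, gripper open.
Joint ranges: [-2.58, 2.58], [-0.38, 2.09], [-1.3, 1.39], [0.25, 2.4], [-1.5, 4.64], [0.08, 2.09], [-2.65, 2.65]. Speed limits (rad/s): [2.22, 2.22, 2.79, 2.79, 3.14, 3.14, 3.14].

INTERFACE

Orientations are given as a unit quaternion [x, y, z, w].
In Python, from workcell import * gives the robot as it stands.
- The arm moves only by the tool servo_tool, never from a script. Its argument "plan" is a list of rows, each an object of numbers: "claw": the finger opening in mm, from 0 to 85.4; "x", "y", "z": the shift along the tool's x, y, z in units of 60 mm (1.0 is 60 mm); "yaw": the turn about the tool's z in units of 10 degrees (1.0 is 10 degrees). In form: [{"claw": .., "x": .., "y": .., "z": .., "yaw": ..}, ...]. A call has 1 to 20 rows; each row is the pose to reach, as a shift and turn from the pose commanded when the call began, along the tool's axes at that moment; what a row does not reach only later rows make up. A row lasts 1/8 s, in which the tool goes at most 62.5 mm and 10.7 degrees, less where a joint would pass 70% of its speed; a pose out of reach is approached as far as the arm can. A call with a gripper value outside its range is refused whole. The fingers move at their own pace and stop on an object; "force" is the grip in N (left out, the last holds). Time passes only in rows, so rows that repeat a pose let the fingers close. It gives the time, the measured TCP pose, the force, the opening and the grip force at its end, in the units of the state.
- sense(): the state, without advancing time (a new reading comes with each control period).
- camera(name): name is "scene" or "top"; returns a dict with "pixels" (400x640x3 uint8, red, green, blue), "fx", "fy", "cx", "cy" (pixels), "distortion" ([k1, k2, p1, p2, k3] as OpenCV has them; the pictures are not rectified), "origin" and "orientation" of the camera in the world. Camera axes: x right, y up, looking along -z (the intrinsics and any distortion apply to the point x, -y, -z); pixel columns grow to the right and rows downward; lengths in m; the calibration is good to about 2 mm. A picture is of the moment at which its call begins. There is no depth.
- job_done(): hands the job in; it is judged then, once.
The state is a dict: "clock": time; "q": joint angles; "joint_vel": joint speeds; "tau": joint torques, N m; "position": TCP position; "ee_rot": TCP orientation; "ft_force": force on the tool from outside, world axes, zero at the start; "wrist_torque": the same for the moment, N m; "grip_width": opening from 0.0 (shut) to 1.0 (fully open); "gripper_force": force on a finger pad.
Only numpy, scipy, OpenCV 4.12 (cv2) and the standard library are available. Lean on these libraries where they do the work, as an engineer would, in place of code of your own. Each camera call takes 0.05 s, during which the arm holds its last target. There are 200 camera calls.

TASK

Get the laboratory balance ready to weigh: with the fingertips push the blue-framed glass top pane and the blue-framed glass side door fully shut by their blue ribs, without slamming them. Then, with both shut, press the green tare key right down and let it come up again. Leave the jar on the pan, the red power key and the things standing around the balance alone.

Things in the scene. Friction and masses are not known exactly. Their poses are not given: they have to be found in the camera images.
- balance: White fixed balance, 390 x 210 mm, front (keypad) facing the robot within 0.4 rad. Origin on the bench; x front to rear, y to its left, z up. Keypad: x -200 to -90, top z 62. Glass chamber: x -85 to 95, y -94 to 97. Top rails along x at y 96 and -94 (x -85 to 190), top z 210. Rear housing: x 100 to 190, 198 high.
- top_pane (a joint): How far the top glass pane is open, in m: 0 = shut (against its stop), at most 0.100; it slides along the balance's x, open towards the rear, and stays where it is left (friction about 1.5 N).
- top_rib (a point): Centre of the upright rear face of the blue rib across the top pane near its front; moves with the pane, axes as the balance's. The face is 80 mm wide (y), 14 up and 14 down to the pane's top (z 206); bare pane for 140 behind; the rib slopes down in front. Push the face to the balance's -x. When shut: x -50, y 0, z 220 in the balance's frame.
- side_door (a joint): How far the glass door on the balance's right side (its -y side) is open, in m: 0 = shut (against its stop), at most 0.100; it slides along the balance's x, open towards the rear, and stays where it is left (friction about 1.5 N).
- side_rib (a point): Centre of the upright rear face of the blue rib that sticks out sideways (-y) from the side door near its front and top edge; moves with the door, axes as the balance's. The face reaches 18 mm to +y (the door's glass), 19 to -y, 22 up and down; free behind. Push the face to the balance's -x. When shut: x -50, y -122, z 170 in the balance's frame.
- tare (a joint): Travel of the green tare key, in m: 0 = up, 0.006 = right down (takes 4 N); it springs back. It counts as pressed beyond 0.004.
- tare_top (a point): Centre of the top of the green tare key, a round key of 26 diameter in a grey collar on the keypad, at the balance's left (x = -160, y = +45 in its frame). Pressed straight down.
- power (a joint): Travel of the red power key, a like key at x = -160, y = -45 in the balance's frame; 0 = up. Not to be pressed.
- sample_mid (a point): Middle of the closed sample jar (orange, white cap, 51 diameter, 64 high) that stands on the pan inside the chamber. Not to be moved.
- spare_mid (a point): Middle of a like jar, red with white cap, 51 diameter, 64 high, on the bench to the left of the keypad. Not to be moved.
- wash_mid (a point): White wash bottle with red nozzle, 62 diameter, 175 high, on the bench left of the balance; the point is on its axis 70 above the bench. Not to be moved.
- refracto_mid (a point): Dark hand refractometer lying on the bench right of the balance, 170 long, 38 high; the point is near its middle, 18 above the bench. Not to be moved.

How it is judged:
On the way, in this order (a step that is already met when the one before it is completed fails the run):
1. the top pane and the side door are both pushed shut (within 4 mm) (value of joint each of top_pane, side_door below 0.004 m), for 0.1 s.
2. then the green tare key is pressed right down (all of step 1 and value of joint tare above 0.004 m), for 0.05 s.
At the end, for the whole second after the job is handed in: The top pane and the side door are both within 4 mm of shut, the tare key (pressed after both were shut) is up again, the power key is up, the sample jar stands within 5 mm of where it was on the pan, and the spare jar, wash bottle and refractometer are within 15 mm of where they were (all of step 1 and value of joint each of tare, power below 0.0015 m and distance of sample_mid from where it was at the start of the episode below 0.005 m and distance of each of spare_mid, wash_mid, refracto_mid from where it was at the start of the episode below 0.015 m); the robot touches nothing.
It fails at once if the tare key is pressed while the top pane or the side door is open (value of joint tare above 0.003 m and not (value of joint each of top_pane, side_door below 0.004 m)).
It fails at once if the red power key is pressed (value of joint power above 0.003 m).
It fails at once if the top pane or the side door is slammed (moves faster than 0.5 m/s) (velocity of joint any of top_pane, side_door below -0.5 m/s).
It fails at once if the sample jar on the pan is moved, lifted or carried (5 mm or more) (distance of sample_mid from where it was at the start of the episode above 0.005 m).
It fails at once if the spare jar, wash bottle or refractometer is moved, lifted or carried (15 mm or more) (distance of any of spare_mid, wash_mid, refracto_mid from where it was at the start of the episode above 0.015 m).
It also fails if it takes over 48 s, if anything falls off the work surface, if the arm or the gripper's body presses on something with over 40 N, if the wrist force passes 120 N, or if a joint passes its speed limit or range.

## Working session

There is one attempt and no reset: what is moved stays moved. The work goes in short steps, Python scripts to look and compute and a tool call to move; the robot and the scene stay as the last step left them, time stands still between calls to the robot, and variables do not carry over. Pictures are saved under pics/ and viewed, at most 10 in all, crops included, and the job is handed in when it is done.

Besides the shell and the picture viewer there is one more tool, called by a JSON object that holds its "api" and its "payload". servo_tool: Moves the arm, as the interface text tells. Its arguments: {"type":"object","properties":{"plan":{"type":"array","items":{"type":"object","properties":{"claw":{"type":"number"},"x":{"type":"number"},"y":{"type":"number"},"z":{"type":"number"},"yaw":{"type":"number"}}}},"force":{"type":"number"}},"required":["plan"]}

```bash
mkdir -p pics; cat > h.py <<'E'
from workcell import *
import numpy as np, cv2
from scipy.spatial.transform import Rotation as R
E
python3 - <<'E'
from h import *
s=sense(); print(s['clock'],s['position'],s['ee_rot'],s['grip_width'],s['ft_force'])
print(R.from_quat(s['ee_rot']).as_matrix().round(3))
for n in('scene','top'):
    c=camera(n); cv2.imwrite(f'pics/{n}0.png',c['pixels'][:,:,::-1]); print(n,{k:np.round(v,4) for k,v in c.items() if k!='pixels'})
    np.save(n+'0.npy',c,allow_pickle=True)
E
```

```text
0.0 [ 0.25519464 -0.59730834  0.23044241] [ 9.79687799e-01  2.00527253e-01 -2.18452426e-04 -7.68226602e-04] 0.9992534676227404 [-0.26627169 -0.95385817 -0.45591433]
[[ 0.92   0.393 -0.001]
 [ 0.393 -0.92   0.001]
 [-0.    -0.002 -1.   ]]
scene {'fx': np.float64(453.0848), 'fy': np.float64(453.0848), 'cx': np.float64(328.0968), 'cy': np.float64(206.0759), 'distortion': array([-0.115,  0.   ,  0.   ,  0.   ,  0.   ]), 'origin': array([0.3301, 0.1829, 1.0136]), 'orientation': array([-0.0699,  0.1355,  0.8865, -0.4368])}
top {'fx': np.float64(444.1151), 'fy': np.float64(444.1151), 'cx': np.float64(320.3983), 'cy': np.float64(195.0273), 'distortion': array([0.012, 0.   , 0.   , 0.   , 0.   ]), 'origin': array([0.4546, 0.039 , 1.0956]), 'orientation': array([ 0.0324, -0.0507, -0.6975,  0.7141])}
```

View pics/scene0.png

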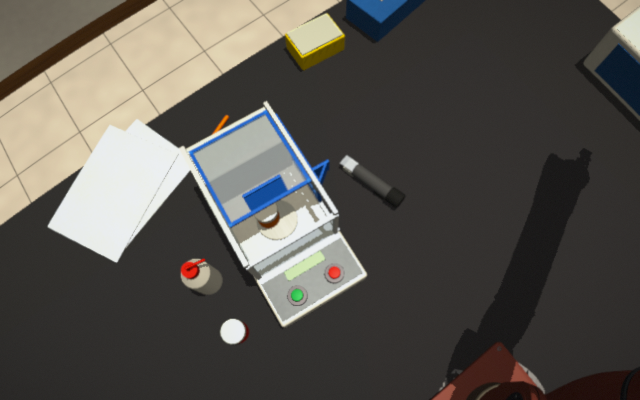

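View pics/top0.png

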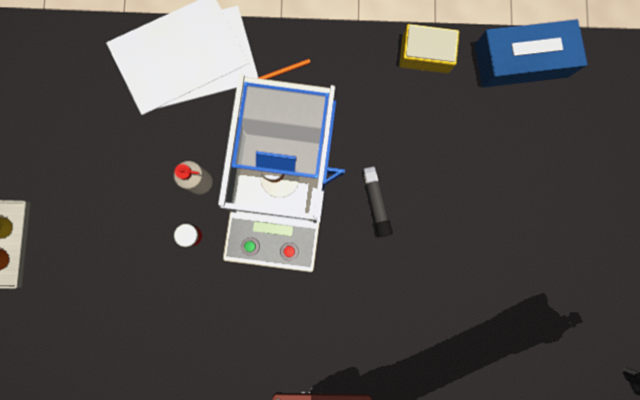

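Both views show the balance: green key at top-view (250,246), red key (289,251), top rib (276,161), side rib (335,174). The refractometer is at (378,203). Next I triangulate these.

```bash
cat >> h.py <<'E'
def ray(c,uv):
    K=np.array([[c['fx'],0,c['cx']],[0,c['fy'],c['cy']],[0,0,1]])
    p=cv2.undistortPoints(np.array([[uv]],float),K,np.array(c['distortion']))[0,0]
    d=R.from_quat(c['orientation']).apply([p[0],-p[1],-1.]); return np.array(c['origin']),d/np.linalg.norm(d)
def plane(c,uv,z):
    o,d=ray(c,uv); return o+d*(z-o[2])/d[2]
def tri(c1,u1,c2,u2):
    o1,d1=ray(c1,u1);o2,d2=ray(c2,u2)
    t=np.linalg.lstsq(np.c_[d1,-d2],o2-o1,rcond=None)[0]
    a,b=o1+t[0]*d1,o2+t[1]*d2; return (a+b)/2,np.linalg.norm(a-b)
def blobs(c,col,amin=25):
    p=c['pixels'].astype(int);r,g,b=p[...,0],p[...,1],p[...,2]
    m={'g':(g>r+60)&(g>b+60),'r':(r>g+90)&(r>b+90),'b':(b>r+50)&(b>g+30)}[col]
    n,l,st,ce=cv2.connectedComponentsWithStats(m.astype(np.uint8))
    return [(ce[i].round(1),st[i].tolist()) for i in range(1,n) if st[i][4]>=amin],l
E
python3 - <<'E'
from h import *
C={n:np.load(n+'0.npy',allow_pickle=True).item() for n in('scene','top')}
for n in C:
    for k in 'grb': print(n,k,blobs(C[n],k)[0])
    x0,y0=(150,85) if n=='scene' else (210,65)
    cv2.imwrite(f'pics/{n}crop.png',cv2.resize(C[n]['pixels'][y0:y0+150,x0:x0+200,::-1],None,fx=4,fy=4,interpolation=cv2.INTER_CUBIC))
E
```

```text
scene g [(array([296.5, 294.6]), [291, 289, 12, 12, 113])]
scene r [(array([221.1, 123.5]), [214, 116, 14, 17, 65]), (array([189.9, 268.7]), [181, 259, 24, 19, 242]), (array([333.9, 272. ]), [328, 266, 12, 13, 113])]
scene b [(array([378.8,   7.4]), [350, 0, 57, 23, 703]), (array([256.3, 177.8]), [189, 110, 132, 118, 2241]), (array([310.4, 159.1]), [276, 113, 53, 70, 363])]
top g [(array([249.3, 246.1]), [245, 241, 10, 11, 86])]
top r [(array([284.9,  69.1]), [259, 60, 50, 19, 172]), (array([183.3, 171.2]), [175, 164, 24, 15, 209]), (array([288.9, 251.1]), [284, 246, 11, 11, 94])]
top b [(array([535.6,  47.7]), [486, 20, 101, 57, 3730]), (array([277.6, 140.8]), [231, 82, 98, 96, 1865]), (array([330.7, 152.5]), [323, 100, 22, 85, 442])]
```

View pics/scenecrop.png

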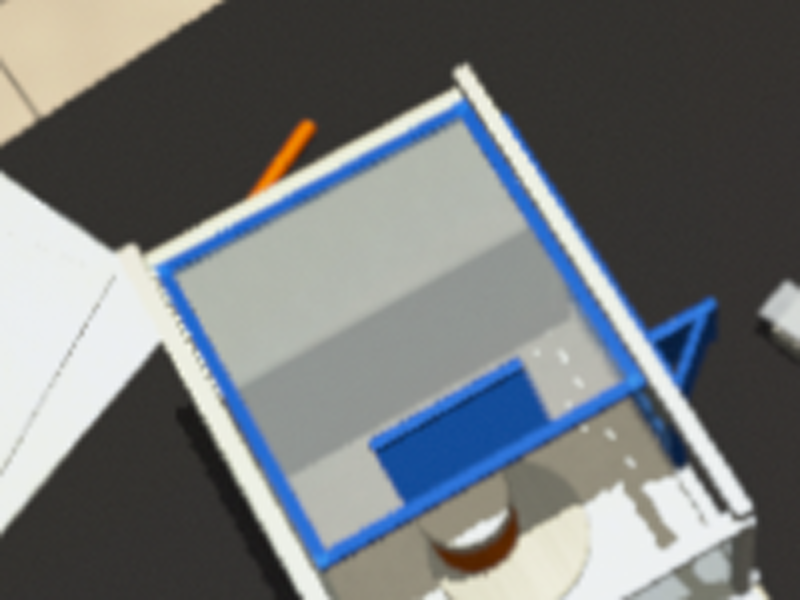

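View pics/topcrop.png

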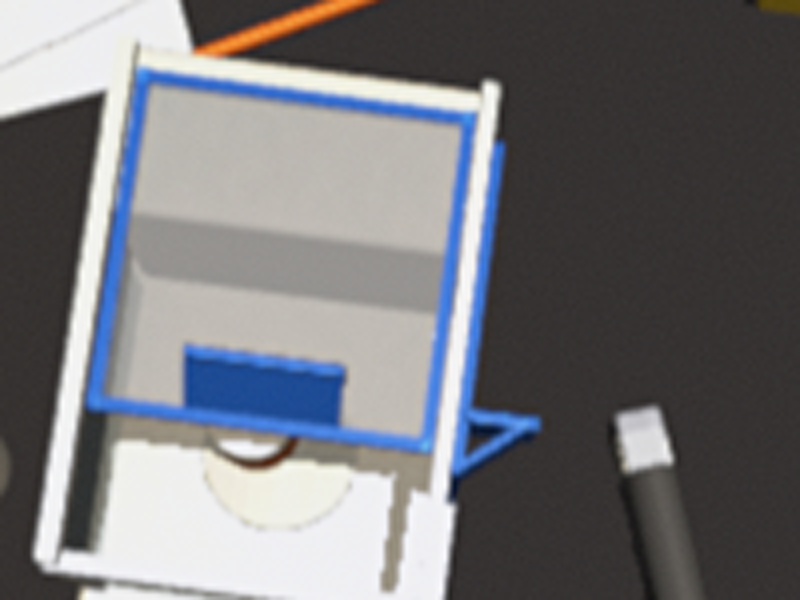

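Crops (4x) show the top rib's rear top edge at scene (371,438)-(520,358) and top (185,344)-(345,366). The side rib's rear outer corner is at scene (714,298) and top (540,418).

```bash
python3 - <<'E'
from h import *
S,T=[np.load(n+'0.npy',allow_pickle=True).item() for n in('scene','top')]
sc=lambda x,y:(150+x/4-.4,85+y/4-.4); tc=lambda x,y:(210+x/4-.4,65+y/4-.4)
g,e1=tri(S,(296.5,294.6),T,(249.3,246.1)); r,e2=tri(S,(333.9,272),T,(288.9,251.1))
print('g',g,e1,'r',r,e2,np.linalg.norm(g-r))
# rails' rear/front ends, known z 210
P={'railL_rear':((130,248),(135,40)),'railR_rear':((463,66),(491,82)),'ribL':((371,438),(185,344)),'ribR':((520,358),(345,366)),'side':((714,298),(540,418))}
W={k:tri(S,sc(*a),T,tc(*b)) for k,(a,b) in P.items()}
# key plane fit for yaw
zk=(g[2]+r[2])/2
yL=g-r; m=(g+r)/2
yd=yL[:2]/np.linalg.norm(yL[:2])
d2=(W['railL_rear'][0]-W['railR_rear'][0])[:2]; print('yaw keys',np.arctan2(-yd[0],yd[1]),'rails',np.arctan2(-d2[0],d2[1]))
fwd=(W['railL_rear'][0]+W['railR_rear'][0])[:2]/2-m[:2]; print('yaw long',np.arctan2(fwd[1],fwd[0]),'len',np.linalg.norm(fwd),'(350 +1mm y)')
yaw=np.arctan2(fwd[1],fwd[0]) - 0.003
B=R.from_euler('z',yaw); o=m-B.apply([-.16,0,0]); o[2]=0
print('yaw',yaw,'o',o)
for k,(p,e) in W.items(): print(k,p.round(4),round(e,4),'bal',B.inv().apply(p-o).round(4))
# single-view estimates at z known
for k,z in (('ribL',.234),('ribR',.234),('side',.192)):
    a,b=P[k]; print(k,[B.inv().apply(plane(c,u,z)-o).round(4) for c,u in((S,sc(*a)),(T,tc(*b)))])
for k,uv,z in(('spare',(186,235),.064),('refA',(369,173),.038),('refB',(385,233),.02),('wash',(183,171),.175)): p=plane(T,uv,z);print(k,p.round(3),B.inv().apply(p-o).round(3))
E
```

```text
g [0.45549223 0.17337866 0.07774955] 0.0024282859137396374 r [0.44620222 0.08358879 0.07421696] 0.0025183597720762107 0.0903382832948327
yaw keys -0.10309712691231297 rails -0.10843942731703668
yaw long -0.10855611182735714 len 0.3497518781434233 (350 +1mm y)
yaw -0.11155611182735714 o [0.60985268 0.11067175 0.        ]
railL_rear [0.8087 0.1838 0.2058] 0.004 bal [0.1895 0.0948 0.2058]
railR_rear [ 0.7884 -0.0027  0.2115] 0.0005 bal [ 0.19   -0.0927  0.2115]
ribL [0.6413 0.1467 0.2358] 0.0003 bal [0.0272 0.0393 0.2358]
ribR [0.6345 0.0684 0.2271] 0.0009 bal [ 0.0292 -0.0393  0.2271]
side [ 0.6184 -0.0326  0.1844] 0.0003 bal [ 0.0244 -0.1414  0.1844]
ribL [array([0.0281, 0.0394, 0.234 ]), array([0.0275, 0.0394, 0.234 ])]
ribR [array([ 0.0268, -0.0382,  0.234 ]), array([ 0.0275, -0.04  ,  0.234 ])]
side [array([ 0.0217, -0.1397,  0.192 ]), array([ 0.0229, -0.1411,  0.192 ])]
spare [0.477 0.32  0.064] [-0.156  0.193  0.064]
refA [ 0.637 -0.104  0.038] [ 0.05  -0.21   0.038]
refB [ 0.493 -0.146  0.02 ] [-0.087 -0.268  0.02 ]
wash [0.607 0.303 0.175] [-0.024  0.191  0.175]
```

Fit is good: keys 90 mm apart, heights match, balance yaw ≈ -0.109, origin ≈ (0.610, 0.111). The top pane is open about 77 mm and the door about 72 mm. I'll go behind the side rib first, above it with the claw shut.

{"api": "servo_tool", "payload": {"plan": [{"claw":0,"x":0.3,"y":-0.2,"z":-0.1,"yaw":0.1},{"claw":0,"x":0.9,"y":-0.56,"z":-0.2,"yaw":0.3},{"claw":0,"x":1.6,"y":-1.0,"z":-0.3,"yaw":0.5},{"claw":0,"x":2.4,"y":-1.5,"z":-0.3,"yaw":0.7},{"claw":0,"x":3.2,"y":-2.0,"z":-0.3,"yaw":1.0},{"claw":0,"x":4.0,"y":-2.5,"z":-0.3,"yaw":1.2},{"claw":0,"x":4.8,"y":-3.0,"z":-0.3,"yaw":1.5},{"claw":0,"x":5.6,"y":-3.5,"z":-0.3,"yaw":1.8},{"claw":0,"x":6.4,"y":-4.0,"z":-0.3,"yaw":2.1},{"claw":0,"x":7.2,"y":-4.5,"z":-0.3,"yaw":2.4},{"claw":0,"x":8.0,"y":-5.0,"z":-0.3,"yaw":2.6},{"claw":0,"x":8.7,"y":-5.4,"z":-0.3,"yaw":2.8},{"claw":0,"x":9.3,"y":-5.8,"z":-0.3,"yaw":2.94},{"claw":0,"x":9.7,"y":-6.05,"z":-0.3,"yaw":2.94},{"claw":0,"x":9.92,"y":-6.19,"z":-0.3,"yaw":2.94},{"claw":0,"x":9.92,"y":-6.19,"z":-0.3,"yaw":2.94},{"claw":0,"x":9.92,"y":-6.19,"z":-0.3,"yaw":2.94}]}}

```text
clock: 2.22
position: [0.6564, -0.0241, 0.2493]
ee_rot: [0.998, -0.056, -0.0, 0.0]
ft_force: [0.0, 0.2, -0.1]
grip_width: -0.003
gripper_force: 0.0
```

```bash
cat >> h.py <<'E'
YAW=-0.109; O=np.array([.610,.111,0]); B=R.from_euler('z',YAW)
def st():
    s=sense(); M=R.from_quat(s['ee_rot']).as_matrix()
    print('t',round(s['clock'],2),'bal',(B.inv().apply(np.array(s['position'])-O)*1000).round(1),'F bal',B.inv().apply(s['ft_force']).round(1),'xang',round(np.arctan2(M[1,0],M[0,0]),3),'tilt',M[:,2].round(3),'grip',round(s['grip_width'],3))
E
python3 - <<'E'
from h import *
st(); c=camera('top'); cv2.imwrite('pics/a.png',cv2.resize(c['pixels'][60:260,200:440,::-1],None,fx=3,fy=3))
E
```

```text
t 2.23 bal [  60.8 -129.2  249.3] F bal [ 0.   0.2 -0.1] xang -0.111 tilt [-0.    -0.001 -1.   ] grip -0.003
```

View pics/a.png

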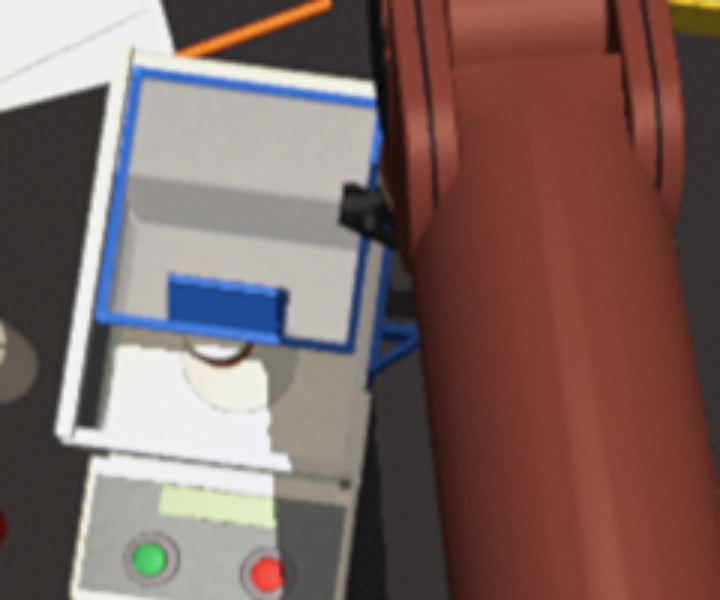

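The arm stands right of the balance above the side-door rail, fingers behind the rib, nothing touched. Descending, then pushing gently.

{"api": "servo_tool", "payload": {"plan": [{"claw":0,"z":0.3},{"claw":0,"z":0.7},{"claw":0,"z":1.1},{"claw":0,"z":1.35},{"claw":0,"z":1.4},{"claw":0,"z":1.4},{"claw":0,"z":1.4,"x":-0.15},{"claw":0,"z":1.4,"x":-0.3},{"claw":0,"z":1.4,"x":-0.4},{"claw":0,"z":1.4,"x":-0.5},{"claw":0,"z":1.4,"x":-0.6}]}}

```text
invalid input at $.plan[0]: expected keys claw, x, y, z, yaw
```

```bash
python3 -c "
from h import *
st()"
```

```text
t 2.27 bal [  60.8 -129.3  249.4] F bal [ 0.2 -0.6 -0.2] xang -0.111 tilt [-0.    -0.001 -1.   ] grip -0.001
```

{"api": "servo_tool", "payload": {"plan": [{"claw":0,"x":0,"y":0,"z":0.3,"yaw":0},{"claw":0,"x":0,"y":0,"z":0.7,"yaw":0},{"claw":0,"x":0,"y":0,"z":1.1,"yaw":0},{"claw":0,"x":0,"y":0,"z":1.35,"yaw":0},{"claw":0,"x":0,"y":0,"z":1.4,"yaw":0},{"claw":0,"x":0,"y":0,"z":1.4,"yaw":0},{"claw":0,"x":-0.15,"y":0,"z":1.4,"yaw":0},{"claw":0,"x":-0.3,"y":0,"z":1.4,"yaw":0},{"claw":0,"x":-0.4,"y":0,"z":1.4,"yaw":0},{"claw":0,"x":-0.5,"y":0,"z":1.4,"yaw":0},{"claw":0,"x":-0.6,"y":0,"z":1.4,"yaw":0},{"claw":0,"x":-0.7,"y":0,"z":1.4,"yaw":0}]}}

```text
clock: 3.78
position: [0.615, -0.0178, 0.1656]
ee_rot: [0.999, -0.055, 0.0, -0.0]
ft_force: [0.4, -0.5, 1.4]
grip_width: 0.001
gripper_force: 0.9
```

```bash
python3 -c "
from h import *
st()"
```

```text
t 3.77 bal [  19.  -127.5  165.6] F bal [ 0.5 -0.4  1.4] xang -0.109 tilt [ 0.001 -0.    -1.   ] grip 0.001
```

{"api": "servo_tool", "payload": {"plan": [{"claw":0,"x":-0.1,"y":0,"z":0,"yaw":0},{"claw":0,"x":-0.25,"y":0,"z":0,"yaw":0},{"claw":0,"x":-0.4,"y":0,"z":0,"yaw":0},{"claw":0,"x":-0.55,"y":0,"z":0,"yaw":0},{"claw":0,"x":-0.7,"y":0,"z":0,"yaw":0},{"claw":0,"x":-0.8,"y":0,"z":0,"yaw":0},{"claw":0,"x":-0.85,"y":0,"z":0,"yaw":0},{"claw":0,"x":-0.9,"y":0,"z":0,"yaw":0}]}}

```text
clock: 4.78
position: [0.5612, -0.0119, 0.1653]
ee_rot: [0.999, -0.055, -0.0, -0.0]
ft_force: [0.4, -1.3, 0.9]
grip_width: 0.003
gripper_force: 0.8
```

```bash
python3 -c "
from h import *
st()"
```

```text
t 4.78 bal [ -35.1 -127.5  165.3] F bal [ 0.6 -1.3  0.9] xang -0.109 tilt [-0.  0. -1.] grip 0.003
```

{"api": "servo_tool", "payload": {"plan": [{"claw":0,"x":-0.04,"y":0,"z":0,"yaw":0},{"claw":0,"x":-0.08,"y":0,"z":0,"yaw":0},{"claw":0,"x":-0.12,"y":0,"z":0,"yaw":0}]}}

```text
clock: 5.15
position: [0.5574, -0.0114, 0.1655]
ee_rot: [0.998, -0.055, 0.004, -0.0]
ft_force: [24.9, -2.3, -16.8]
grip_width: 0.006
gripper_force: 12.6
```

```bash
python3 -c "
from h import *
st()
c=camera('scene'); cv2.imwrite('pics/b.png',cv2.resize(c['pixels'][90:300,170:430,::-1],None,fx=2.8,fy=2.8))"
```

```text
t 5.15 bal [ -39.  -127.4  165.5] F bal [ 25.    0.5 -16.8] xang -0.11 tilt [ 0.007  0.    -1.   ] grip 0.006
```

View pics/b.png

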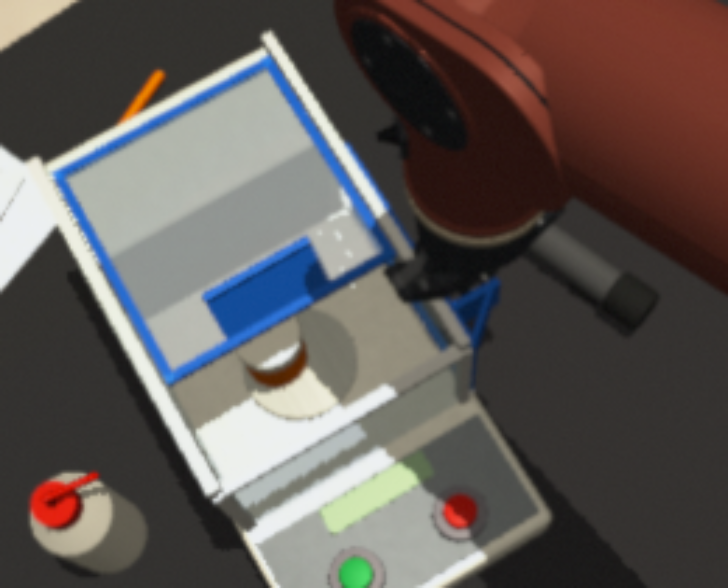

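The door's rib is at its stop: TCP x -39 as predicted, 25 N contact. I'll back off, rise, and go over behind the top rib.

{"api": "servo_tool", "payload": {"plan": [{"claw":0,"x":0.1,"y":0,"z":0,"yaw":0},{"claw":0,"x":0.4,"y":0,"z":0,"yaw":0},{"claw":0,"x":0.7,"y":0,"z":-0.3,"yaw":0},{"claw":0,"x":1.0,"y":0,"z":-0.9,"yaw":0},{"claw":0,"x":1.3,"y":0,"z":-1.4,"yaw":0},{"claw":0,"x":1.6,"y":0,"z":-1.6,"yaw":0},{"claw":0,"x":1.75,"y":-0.3,"z":-1.6,"yaw":0},{"claw":0,"x":1.82,"y":-0.8,"z":-1.6,"yaw":0},{"claw":0,"x":1.82,"y":-1.4,"z":-1.6,"yaw":0},{"claw":0,"x":1.82,"y":-1.9,"z":-1.6,"yaw":0},{"claw":0,"x":1.82,"y":-2.12,"z":-1.6,"yaw":0},{"claw":0,"x":1.82,"y":-2.12,"z":-1.5,"yaw":0},{"claw":0,"x":1.82,"y":-2.12,"z":-1.2,"yaw":0},{"claw":0,"x":1.82,"y":-2.12,"z":-0.95,"yaw":0},{"claw":0,"x":1.82,"y":-2.12,"z":-0.87,"yaw":0},{"claw":0,"x":1.82,"y":-2.12,"z":-0.87,"yaw":0}]}}

```text
clock: 7.2
position: [0.6765, 0.103, 0.217]
ee_rot: [0.998, -0.055, -0.0, 0.0]
ft_force: [-0.2, 0.7, -0.2]
grip_width: -0.003
gripper_force: 0.0
```

```bash
python3 -c "
from h import *
st()"
```

```text
t 7.2 bal [ 67.   -0.7 217. ] F bal [-0.3  0.6 -0.2] xang -0.11 tilt [-0.001 -0.    -1.   ] grip -0.003
```

{"api": "servo_tool", "payload": {"plan": [{"claw":0,"x":-0.15,"y":0,"z":0,"yaw":0},{"claw":0,"x":-0.3,"y":0,"z":0,"yaw":0},{"claw":0,"x":-0.4,"y":0,"z":0,"yaw":0},{"claw":0,"x":-0.5,"y":0,"z":0,"yaw":0},{"claw":0,"x":-0.6,"y":0,"z":0,"yaw":0},{"claw":0,"x":-0.7,"y":0,"z":0,"yaw":0},{"claw":0,"x":-0.85,"y":0,"z":0,"yaw":0},{"claw":0,"x":-1.0,"y":0,"z":0,"yaw":0},{"claw":0,"x":-1.15,"y":0,"z":0,"yaw":0},{"claw":0,"x":-1.3,"y":0,"z":0,"yaw":0},{"claw":0,"x":-1.45,"y":0,"z":0,"yaw":0},{"claw":0,"x":-1.55,"y":0,"z":0,"yaw":0},{"claw":0,"x":-1.62,"y":0,"z":0,"yaw":0},{"claw":0,"x":-1.68,"y":0,"z":0,"yaw":0},{"claw":0,"x":-1.72,"y":0,"z":0,"yaw":0},{"claw":0,"x":-1.76,"y":0,"z":0,"yaw":0},{"claw":0,"x":-1.79,"y":0,"z":0,"yaw":0}]}}

```text
clock: 9.32
position: [0.5709, 0.115, 0.2176]
ee_rot: [0.998, -0.055, 0.001, -0.0]
ft_force: [10.8, -0.5, -5.4]
grip_width: -0.002
gripper_force: 5.8
```

```bash
python3 -c "
from h import *
st()"
```

```text
t 9.32 bal [-3.930e+01 -2.000e-01  2.176e+02] F bal [10.8  0.7 -5.4] xang -0.11 tilt [ 0.002  0.    -1.   ] grip -0.002
```

The top pane is at its stop too (x -39.3). I'll confirm with a little more push, then back off and go above the tare key, stopping to look.

{"api": "servo_tool", "payload": {"plan": [{"claw":0,"x":-0.03,"y":0,"z":0,"yaw":0},{"claw":0,"x":0.1,"y":0,"z":0,"yaw":0},{"claw":0,"x":0.3,"y":0,"z":0,"yaw":0},{"claw":0,"x":0.3,"y":0,"z":-0.4,"yaw":0},{"claw":0,"x":0.3,"y":-0.1,"z":-0.8,"yaw":0},{"claw":0,"x":0.2,"y":-0.2,"z":-1.0,"yaw":0},{"claw":0,"x":-0.2,"y":-0.4,"z":-1.0,"yaw":0},{"claw":0,"x":-0.8,"y":-0.6,"z":-1.0,"yaw":0},{"claw":0,"x":-1.4,"y":-0.7,"z":-1.0,"yaw":0},{"claw":0,"x":-1.9,"y":-0.75,"z":-0.9,"yaw":0},{"claw":0,"x":-2.03,"y":-0.75,"z":-0.4,"yaw":0},{"claw":0,"x":-2.03,"y":-0.75,"z":0.2,"yaw":0},{"claw":0,"x":-2.03,"y":-0.75,"z":0.8,"yaw":0},{"claw":0,"x":-2.03,"y":-0.75,"z":1.3,"yaw":0},{"claw":0,"x":-2.03,"y":-0.75,"z":1.7,"yaw":0},{"claw":0,"x":-2.03,"y":-0.75,"z":1.9,"yaw":0},{"claw":0,"x":-2.03,"y":-0.75,"z":1.9,"yaw":0}]}}

```text
clock: 11.45
position: [0.4532, 0.1732, 0.1031]
ee_rot: [0.999, -0.054, -0.001, 0.0]
ft_force: [-0.6, -0.2, -0.0]
grip_width: -0.005
gripper_force: 0.0
```

```bash
python3 - <<'E'
from h import *
st()
c=camera('scene');d=camera('top')
im=np.hstack([cv2.resize(q['pixels'][y:y+200,x:x+135,::-1],None,fx=2.95,fy=2.95) for q,x,y in((c,230,150),(d,220,90))])
cv2.imwrite('pics/c.png',im); print(im.shape)
E
```

```text
t 11.45 bal [-162.7   44.8  103.1] F bal [-0.6 -0.2 -0. ] xang -0.109 tilt [-0.001 -0.    -1.   ] grip -0.005
(590, 796, 3)
```

View pics/c.png

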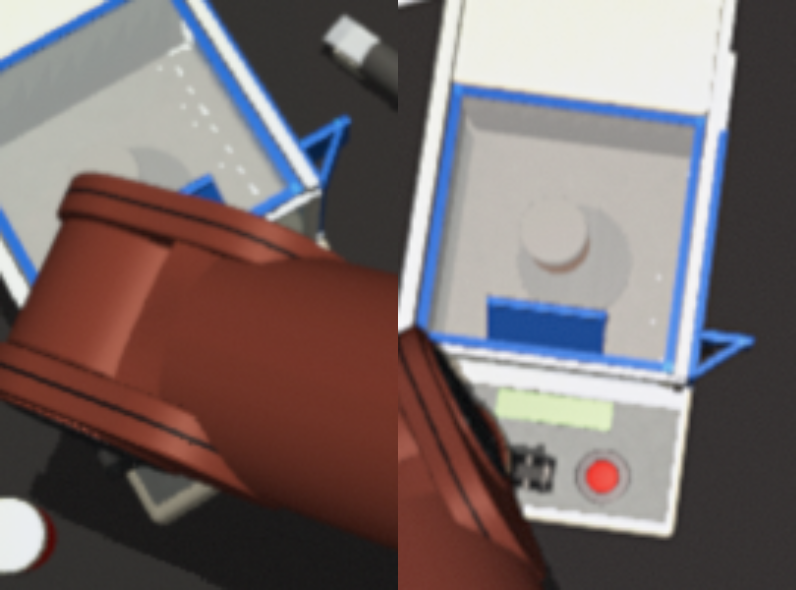

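Both panes sit flush at the front and the fingers are over the tare key, clear of the red one. Pressing down in small steps.

{"api": "servo_tool", "payload": {"plan": [{"claw":0,"x":0.02,"y":0,"z":0.2,"yaw":0},{"claw":0,"x":0.04,"y":0,"z":0.35,"yaw":0},{"claw":0,"x":0.04,"y":0,"z":0.42,"yaw":0},{"claw":0,"x":0.04,"y":0,"z":0.47,"yaw":0},{"claw":0,"x":0.04,"y":0,"z":0.5,"yaw":0},{"claw":0,"x":0.04,"y":0,"z":0.5,"yaw":0}]}}

```text
clock: 12.3
position: [0.4563, 0.1729, 0.0756]
ee_rot: [0.998, -0.055, 0.0, 0.0]
ft_force: [-10.6, -5.6, 28.1]
grip_width: -0.0
gripper_force: 14.2
```

```bash
python3 -c "
from h import *
st()"
```

```text
t 12.3 bal [-159.5   44.8   75.6] F bal [-9.9 -6.7 28.1] xang -0.11 tilt [ 0.001 -0.001 -1.   ] grip -0.0
```

{"api": "servo_tool", "payload": {"plan": [{"claw":0,"x":0,"y":0,"z":-0.06,"yaw":0},{"claw":0,"x":0,"y":0,"z":-0.06,"yaw":0}]}}

```text
clock: 12.55
position: [0.4563, 0.1729, 0.0775]
ee_rot: [0.999, -0.055, 0.0, -0.0]
ft_force: [0.2, -0.4, 2.3]
grip_width: -0.001
gripper_force: 1.6
```

{"api": "servo_tool", "payload": {"plan": [{"claw":0,"x":0,"y":0,"z":-0.04,"yaw":0},{"claw":0,"x":0,"y":0,"z":-0.04,"yaw":0}]}}

```text
clock: 12.8
position: [0.4563, 0.1729, 0.0796]
ee_rot: [0.999, -0.055, 0.0, -0.0]
ft_force: [-0.4, -0.4, 1.7]
grip_width: -0.001
gripper_force: 1.1
```

{"api": "servo_tool", "payload": {"plan": [{"claw":0,"x":0,"y":0,"z":-0.05,"yaw":0},{"claw":0,"x":0,"y":0,"z":-0.05,"yaw":0}]}}

```text
clock: 13.05
position: [0.4559, 0.1731, 0.0825]
ee_rot: [0.999, -0.055, -0.0, -0.0]
ft_force: [-0.1, -0.2, -0.2]
grip_width: 0.002
gripper_force: 0.0
```

The force profile (0 N at 82 mm, spring about 0.7 N/mm, hard stop at about 76 mm) shows the full 6 mm travel was pressed. Retreating upward and to the front right, for a clear look.

{"api": "servo_tool", "payload": {"plan": [{"claw":0,"x":0,"y":0,"z":-0.3,"yaw":0},{"claw":0,"x":0,"y":0,"z":-0.8,"yaw":0},{"claw":0,"x":0,"y":0,"z":-1.4,"yaw":0},{"claw":0,"x":0,"y":0,"z":-2.0,"yaw":0},{"claw":0,"x":0,"y":0,"z":-2.6,"yaw":0},{"claw":0,"x":0,"y":0.5,"z":-3.0,"yaw":0},{"claw":0,"x":0,"y":1.2,"z":-3.0,"yaw":0},{"claw":0,"x":0,"y":2.0,"z":-3.0,"yaw":0},{"claw":0,"x":0,"y":2.8,"z":-3.0,"yaw":0},{"claw":0,"x":0,"y":3.6,"z":-3.0,"yaw":0},{"claw":0,"x":0,"y":4.4,"z":-3.0,"yaw":0},{"claw":0,"x":0,"y":5.0,"z":-3.0,"yaw":0},{"claw":0,"x":0,"y":5.4,"z":-3.0,"yaw":0},{"claw":0,"x":0,"y":5.4,"z":-3.0,"yaw":0}]}}

```text
clock: 14.8
position: [0.4203, -0.1505, 0.2635]
ee_rot: [0.998, -0.056, 0.0, -0.0]
ft_force: [-0.0, 0.3, 0.8]
grip_width: -0.002
gripper_force: 0.0
```

```bash
python3 - <<'E'
from h import *
st()
c=camera('scene');d=camera('top')
im=np.hstack([cv2.resize(q['pixels'][y:y+270,x:x+180,::-1],None,fx=2.2,fy=2.2) for q,x,y in((c,190,80),(d,210,50))])
cv2.imwrite('pics/d.png',im)
g,e=tri(c,blobs(c,'g')[0][0][0],d,blobs(d,'g')[0][0][0]); print('green',g.round(4),e)
E
```

```text
t 14.8 bal [-160.1 -280.6  263.5] F bal [-0.1  0.3  0.8] xang -0.112 tilt [ 0.001  0.    -1.   ] grip -0.002
green [0.4555 0.1734 0.0777] 0.0024282859137396374
```

View pics/d.png

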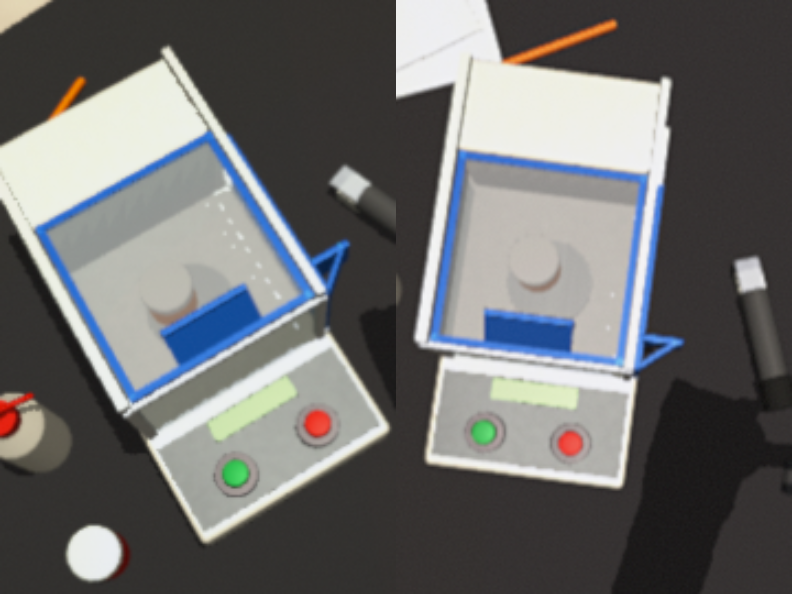

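The pane and door are flush at the front, the keys are up (green at the same height as before), and the other objects are undisturbed. The arm is clear, so I'm handing in.

```bash
python3 -c "
from h import *
print(job_done())"
```

```text
the job is handed in; nothing more can be done
None
```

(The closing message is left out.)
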